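# Sweep washers through the gate of a sorting board

## Task

Push the three loose round washers lying on the sorting board with your fingertips, one after the other, through the gate between the two brass posts so that each drops into the slot behind it. Slide them only: do not pick any washer up, and do not let two go in together. Leave the hexagonal nut lying on the board and the other things round about where they are.

Things in the scene. Friction and masses are not known exactly. Their poses are not given: they have to be found in the camera images.
- board: heavy fixed wooden sorting board, 290 mm long (x = -140 to +150) and 280 mm wide, flat deck 60 mm above the table. Origin: on its underside; x points from the open deck to the gate, z up. The washers and the nut lie 19 to 101 mm behind the origin (-x), at least 55 mm apart. The deck has no rim. A fence 16 mm high stands across it at x = 64 to 70 mm; its one gap is the gate, at y = 0. Deck ends at x = 70 mm over the slot
- gate (a point): middle of the gate at deck height (board x = 67, y = 0 mm; axes as the board's). The gate is 46 mm wide between two brass posts of 12 mm diameter and 18 mm height, standing at y = +29 and -29 mm of it
- slot (a point): centre of the slot's mouth at deck height, 34 mm beyond the gate; axes as the board's. The slot is a pocket 62 mm along x, 70 mm along y and 55 mm deep, with walls 16 mm above the deck on its other three sides. A washer tips in and falls once its centre is past the edge of the deck, 3 mm beyond the middle of the gate
- washer_a_mid (a point): loose thick round steel washer, 34 mm outside, 14 mm hole, 8 mm thick, about 45 g, lying flat on the deck of the sorting board; the three washers are alike. Point: centre of the washer, 4 mm above the surface it lies on; z along its axis
- washer_b_mid (a point): loose thick round steel washer, 34 mm outside, 14 mm hole, 8 mm thick, about 45 g, lying flat on the deck of the sorting board; the three washers are alike. Point: centre of the washer, 4 mm above the surface it lies on; z along its axis
- washer_c_mid (a point): loose thick round steel washer, 34 mm outside, 14 mm hole, 8 mm thick, about 45 g, lying flat on the deck of the sorting board; the three washers are alike. Point: centre of the washer, 4 mm above the surface it lies on; z along its axis
- nut: loose hexagonal steel nut on the deck, 36 mm across flats, 16 mm thick, 90 g, not to be moved. Origin: centre of its underside
- washer_a: the washer whose centre is washer_a_mid; origin: centre of its underside
- washer_b: the washer whose centre is washer_b_mid; origin: centre of its underside
- washer_c: the washer whose centre is washer_c_mid; origin: centre of its underside
- spool: bystander: spool of thread, 38 mm across, 50 mm tall, standing on the board beside the slot, behind the fence; origin: centre of its underside
- block_a: bystander: dark wooden printing block with a grip, 57 x 87 x 55 mm, on the table right of the board; origin: centre of its underside

How it is judged:
By the outcome, as a careful person would: the job done as asked, in the order asked, and still so for the second after the job is handed in, with the robot touching nothing.
It also fails if it takes over 59 s, if anything falls off the work surface, if the arm or the gripper's body presses on something with over 40 N, if the wrist force passes 120 N, or if a joint passes its speed limit or range.

## Robot

A 6-joint arm with a two-finger parallel gripper is mounted at the origin on a cart in front of the work surface, level with it; the furniture and walls round the work are solid. World frame = base frame: x ahead of the robot, y to its left, z up, the work surface at z = 0. Lengths are in m, angles in rad, forces in N, time in s.
With the tool pointing down it reaches from about 0.35 to 0.85 m from the base axis. Payload 8.1 kg.
Tool frame: the origin (TCP) lies at the centre of the arm's flange, where the gripper is bolted on; the fingertips stand 186 mm ahead of it and the grasp point (between the pads) lies 167 mm ahead of it; z points along the fingers, y is the direction in which the jaws open and shut (so a half turn about z gives the same grasp; the last joint's range is limited). The gripper opens to 93 mm and grips with 3 to 60 N. Pads are 15 mm wide; open, the fingers measure 128 mm over their backs; the gripper's body (75 mm by 188 mm) begins 65 mm behind the grasp point.
Start: joints at [-1.27, 0.13, 1.488, -0, 1.523, -0.085], TCP at [0.226, -0.556, 0.405] pointing down, gripper open.
Joint ranges: [-2.96, 2.96], [-0.89, 2.26], [0.02, 2.5], [-1.34, 4.48], [0, 2.73], [-2.66, 2.66]. Speed limits (rad/s): [2.39, 2.39, 2.79, 3.14, 3.14, 3.14].

## Interface

Orientations are given as [roll, pitch, yaw] about the fixed x, y, z axes, in that order (R = Rz(yaw) Ry(pitch) Rx(roll)).
In Python, from workcell import bot gives the robot as it stands. The module is installed in compiled form; this text tells all that it offers.
- The arm moves only by the tool apply_moves, never from a script. Its argument "steps" is a list that holds one entry, the list of rows, each a list of 7 numbers: the shift along the tool's x, y, z in cm, then the turn, a rotation vector about the tool's x, y, z in rad, then the opening, from 0 (shut) to 1 (fully open). A call has 1 to 12 rows; each row is the pose to reach, as a shift and turn from the pose measured when the call began, along the tool's axes at that moment; what a row does not reach only later rows make up. A row lasts 1/10 s, in which the tool goes at most 50 mm and 8.59 degrees, less where a joint would pass 70% of its speed; a pose out of reach is approached as far as the arm can. A call with a gripper value outside its range is refused whole. The fingers move at their own pace and stop on an object; "newtons" is the grip in N (left out, the last holds). Time passes only in rows, so rows that repeat a pose let the fingers close. It gives the time, the measured TCP pose, the force and the opening at its end, in the units of the state.
- bot.read_state(): the state, without advancing time (a new reading comes with each control period).
- bot.get_image(name): name is "scene" or "top" or "wrist"; returns a dict with "color" (420x560x3 uint8, red, green, blue), "depth" (420x560 float32, m along the optical axis (not along the pixel's ray), 0 where there is no reading), "camera_matrix" (3x3 intrinsics, pixels), "R" (3x3) and "t" (3): a world point X has camera coordinates R X + t. Camera axes: x right, y down, z forward; pixel columns grow to the right and rows downward; lengths in m; the calibration is good to about 2 mm. A picture is of the moment at which its call begins.
- bot.close_job(): hands the job in, once; it reports no verdict.
The state is a dict: "time": time; "joints": joint angles; "dq": joint speeds; "tau": joint torques, N m; "ee_pos": TCP position; "tcp_rot": TCP orientation; "wrist_force": force on the tool from outside, world axes, zero at the start; "wrist_torque": the same for the moment, N m; "finger_gap": finger opening in m.
Only numpy, scipy, OpenCV 4.12 (cv2) and the standard library are available. Lean on these libraries where they do the work, as an engineer would, in place of code of your own. Each camera call takes 0.05 s, during which the arm holds its last target.

## Working session

There is one attempt and no reset: what is moved stays moved. The work goes in short steps, Python scripts to look and compute and a tool call to move; the robot and the scene stay as the last step left them, time stands still between calls to the robot, and variables do not carry over. Pictures are saved under pics/ and viewed, and the job is handed in when it is done.

Besides the shell and the picture viewer there is one more tool, called after ">>>" as name(argument=value, ...) on one line, values as JSON. apply_moves: Moves the arm, as the interface text tells. Its arguments: {"type":"object","properties":{"steps":{"type":"array","items":{"type":"array","items":{"type":"array","items":{"type":"number"}}}},"newtons":{"type":"number"}},"required":["steps"]}

```bash
mkdir -p pics
cat > h.py <<'E'
import numpy as np, cv2
from workcell import bot
def grab(n,fn):
    im=bot.get_image(n); cv2.imwrite('pics/%s.png'%fn,im['color'][:,:,::-1]); np.savez('pics/%s.npz'%fn,**im); return im
def ray(im,u,v,z):
    K,R,t=[np.array(im[k]) for k in('camera_matrix','R','t')]
    d=R.T@np.linalg.inv(K)@np.array([u,v,1.]); o=-R.T@t
    return o+d*(z-o[2])/d[2]
def pts(im):
    K,R,t=[np.array(im[k]) for k in('camera_matrix','R','t')]
    v,u=np.mgrid[:420,:560]; d=im['depth']
    P=np.stack([(u-K[0,2])/K[0,0]*d,(v-K[1,2])/K[1,1]*d,d],-1)
    return (P-t.ravel())@R
E
python3 - <<'E'
from h import *
print(bot.read_state())
for n in('top','scene','wrist'):
    im=grab(n,n+'0'); print(n,-np.array(im['R']).T@np.array(im['t']))
E
```

```text
{'time': 0.0, 'joints': array([-1.27039140e+00,  1.31152998e-01,  1.48926069e+00, -2.46080627e-05,
        1.52302588e+00, -8.54121089e-02]), 'dq': array([0.0004103 , 0.0003505 , 0.00116356, 0.00086308, 0.00125554,
       0.00041363]), 'tau': array([ 8.64028789e-04, -5.59842467e+01, -4.91760135e+01,  7.67281372e-02,
        3.48886556e-02, -1.61087082e-04]), 'ee_pos': array([ 0.2257308 , -0.55566962,  0.40370224]), 'tcp_rot': array([-3.13975037e+00, -1.33069139e-04,  3.85818108e-01]), 'wrist_force': array([0.18179262, 0.62622346, 0.75885089]), 'wrist_torque': array([ 0.00277122, -0.03473653, -0.00618937]), 'finger_gap': 0.09280315834600972}
top [ 0.36540944 -0.32532511  1.07216162]
scene [ 0.22857212 -0.93763678  0.50459116]
wrist [ 0.29210509 -0.52935324  0.38417252]
```

View pics/top0.png

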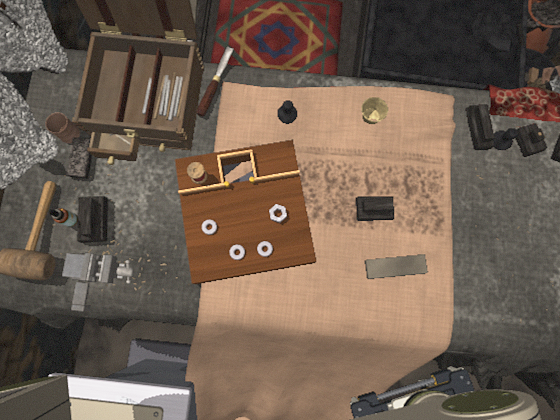

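View pics/scene0.png

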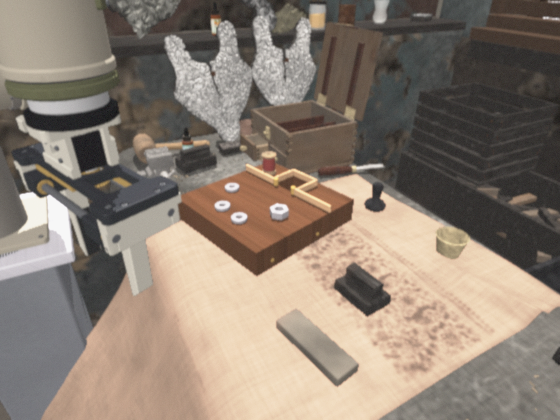

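View pics/wrist0.png

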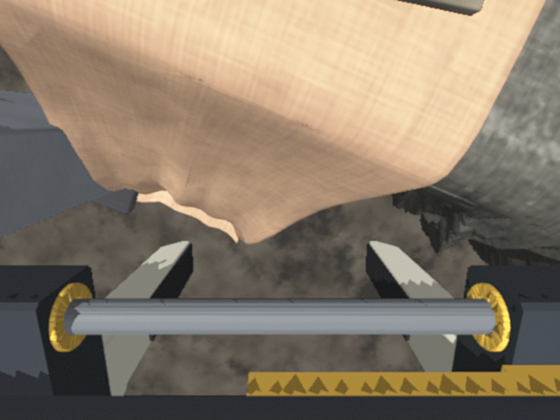

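The top view shows the washers at about (209,227), (237,252) and (264,249), the nut at (278,213), and the gate near (240,183) with the slot behind it. The spool is at (196,172), behind the fence. The scene view shows the same layout.

Run:
```python
from h import *
im=dict(np.load('pics/top0.npz')); c=im['color']
crop=c[130:290,165:325]; cv2.imwrite('pics/crop0.png',cv2.resize(crop,(800,800),interpolation=cv2.INTER_CUBIC)[:, :, ::-1][:600])
print(im['camera_matrix'])
hsv=cv2.cvtColor(c,cv2.COLOR_RGB2HSV)
m=((hsv[...,1]<70)&(hsv[...,2]>120)).astype(np.uint8); m[:140]=0;m[290:]=0;m[:,:180]=0;m[:,310:]=0
for ct in cv2.findContours(m,cv2.RETR_EXTERNAL,cv2.CHAIN_APPROX_NONE)[0]:
    if cv2.contourArea(ct)<60: continue
    (u,v),r=cv2.minEnclosingCircle(ct); x=ct.reshape(-1,2)
    M=cv2.moments(cv2.convexHull(ct));u2,v2=M['m10']/M['m00'],M['m01']/M['m00']
    print(u,v,r,u2,v2,cv2.contourArea(ct),'->',ray(im,u2,v2,.068).round(4))
P=pts(im)
# deck mask by height
dk=((abs(P[...,2]-.06)<.006)&(im['depth']>0)).astype(np.uint8)
n,l,s,ce=cv2.connectedComponentsWithStats(cv2.morphologyEx(dk,cv2.MORPH_OPEN,np.ones((3,3))))
for i in range(1,n):
    if s[i,4]>500: print(s[i],ce[i],np.median(P[l==i][:,2]))
i=1+np.argmax(s[1:,4])
# whole board footprint: z>0.045
fb=((P[...,2]>.045)&(P[...,2]<.1)&(im['depth']>0)).astype(np.uint8)
fb[:135]=0; fb[290:]=0; fb[:,:170]=0; fb[:,322:]=0
ct=max(cv2.findContours(fb,cv2.RETR_EXTERNAL,cv2.CHAIN_APPROX_NONE)[0],key=cv2.contourArea)
Q=np.array([ray(im,u,v,.06)[:2] for u,v in ct.reshape(-1,2)],np.float32)
print('rect',cv2.minAreaRect(Q),cv2.boxPoints(cv2.minAreaRect(Q)))
```

```text
[[452.51335871   0.         275.94572073]
 [  0.         452.51335871 203.79980093]
 [  0.           0.           1.        ]]
236.63792419433594 251.69827270507812 7.824559688568115 236.57129367327664 251.65816808309725 168.5 -> [ 0.4595 -0.2337  0.068 ]
264.2325439453125 248.27906799316406 7.818802833557129 264.3089201877934 248.31267605633803 168.5 -> [ 0.4734 -0.294   0.068 ]
208.6904754638672 226.3095245361328 7.640918254852295 208.83180428134557 226.22120285423037 159.5 -> [ 0.5096 -0.1648  0.068 ]
277.2755126953125 212.63604736328125 9.039178848266602 277.4070796460177 212.61578171091443 212.5 -> [ 0.5567 -0.3145  0.068 ]
[ 238  140   60   37 1350] [273.18444444 157.39777778] 0.0609820377488216
[ 175  149   62   41 1069] [199.03741815 169.04022451] 0.060911521035472996
[  180   174   136   109 10310] [245.742871   227.41260912] 0.0609691597004038
[  0 251  46  24 716] [ 22.12011173 263.02094972] 0.060970365284191766
rect ((0.5590789914131165, -0.23550060391426086), (0.29136770963668823, 0.2812882661819458), 16.070842742919922) [[ 0.3801545  -0.14068186]
 [ 0.45802236 -0.41097742]
 [ 0.7380035  -0.33031934]
 [ 0.6601356  -0.06002378]]
```

Run:
```python
import cv2
c=cv2.imread('pics/top0.png')[135:285,170:320]
cv2.imwrite('pics/crop1.png',cv2.resize(c,(600,600),interpolation=cv2.INTER_CUBIC))
```

```text
(no output)
```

View pics/crop1.png

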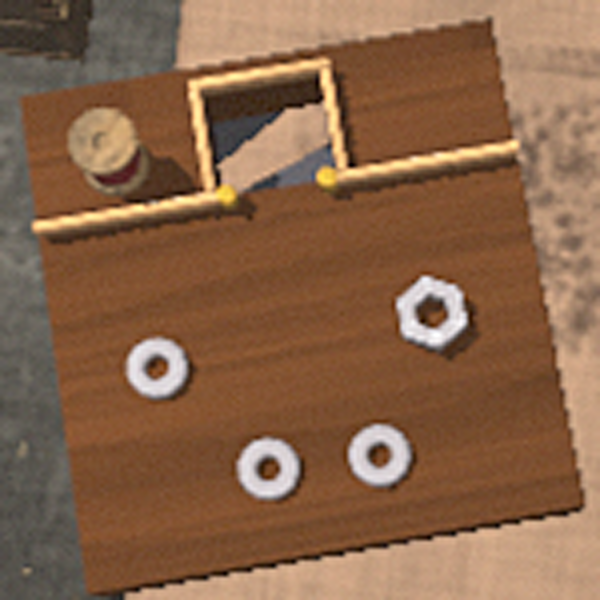

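```bash
cat >> h.py <<'E'
th=np.deg2rad(16.07); ex=np.array([np.cos(th),np.sin(th)]); ey=np.array([-ex[1],ex[0]])
O=np.array([.5591,-.2355])-.005*ex
def tob(p): d=np.array(p)[:2]-O; return np.array([d@ex,d@ey])*1000
def fromb(x,y): return O+ex*x/1000+ey*y/1000
E
python3 - <<'E'
from h import *
im=dict(np.load('pics/top0.npz')); c=im['color']
hsv=cv2.cvtColor(c,cv2.COLOR_RGB2HSV)
for y0,x0 in((184,227),(180,252)):
    w=hsv[y0-6:y0+7,x0-7:x0+8]; m=(w[...,1]>150)&(w[...,2]>150)
    v,u=np.nonzero(m); print(len(v),u.mean()+x0-7,v.mean()+y0-6, tob(ray(im,u.mean()+x0-7,v.mean()+y0-6,.078)))
for n,p in dict(B=(.4595,-.2337),A=(.4734,-.294),C=(.5096,-.1648),N=(.5567,-.3145)).items(): print(n,tob(p))
print('nut top',tob(ray(im,277.4,212.6,.076)),'gate',fromb(67,0))
im=dict(np.load('pics/scene0.npz')); c=im['color']
hsv=cv2.cvtColor(c,cv2.COLOR_RGB2HSV)
m=((hsv[...,1]<70)&(hsv[...,2]>150)).astype(np.uint8); m[:175]=0;m[230:]=0;m[:,:205]=0;m[:,300:]=0
for ct in cv2.findContours(m,cv2.RETR_EXTERNAL,cv2.CHAIN_APPROX_NONE)[0]:
    if cv2.contourArea(ct)<30: continue
    M=cv2.moments(cv2.convexHull(ct));u2,v2=M['m10']/M['m00'],M['m01']/M['m00']
    print(u2,v2,'scene',tob(ray(im,u2,v2,.066)))
E
```

```text
17 226.1764705882353 183.1764705882353 [65.96557412 27.52498299]
20 251.25 179.05 [ 65.66388778 -29.98702215]
B [-90.20979192  29.30009423]
A [-93.54468182 -32.49131706]
C [-22.99517233  81.63951449]
N [-19.17433079 -75.24866597]
nut top [-20.6163813  -74.94628615] gate [ 0.6186773  -0.21833768]
238.68848484848482 216.9078787878788 scene [-94.31264967 -31.93404468]
278.799859055673 210.40521494009863 scene [-16.22169739 -69.20575306]
221.92764857881136 204.91214470284237 scene [-90.98643423  30.15981138]
231.47936507936507 186.47936507936507 scene [-24.51498596  82.95656259]
214.40754716981132 178.24150943396228 scene [-29.18893607 144.47056867]
```

The post midpoint comes out about 1 mm from the board-rectangle estimate, and the two views agree on the washers to about 1.5 mm. My plan is to push each washer with two fingertips about 16 mm apart, which makes a stable V-shaped contact. C goes first.

```bash
cat >> h.py <<'E'
from scipy.spatial.transform import Rotation as Ro
def rows(wps,gap,off=22.5,washer=True):
    """wps: (bx,by,heading deg,tip z) of washer centre"""
    s=bot.read_state(); R0=Ro.from_euler('xyz',s['tcp_rot']); p0=s['ee_pos']
    print('t',round(s['time'],2))
    for bx,by,h,z in wps:
        hr=np.deg2rad(h)
        xy=fromb(bx-off*np.cos(hr),by-off*np.sin(hr))
        T=np.array([*xy,z+.186])
        Rt=Ro.from_euler('xyz',[np.pi,0,th+hr])
        d=R0.inv().apply(T-p0)*100; r=(R0.inv()*Rt).as_rotvec()
        print('[%.2f,%.2f,%.2f,%.3f,%.3f,%.3f,%.3f]'%(*d,*r,gap), 'n>=%d'%max(np.ceil(np.linalg.norm(d)/5),np.ceil(np.linalg.norm(r)/.15)))
E
python3 - <<'E'
from h import *
rows([(-23.5,82,-59.7,.16)],.172,off=36)
rows([(-23.5,82,-59.7,.065)],.172,off=36)
E
```

```text
t 0.15
[39.48,-28.85,5.84,-0.001,0.001,1.147,0.172] n>=10
t 0.15
[39.48,-28.84,15.34,-0.001,0.001,1.147,0.172] n>=11
```

>>> apply_moves(steps=[[[39.5,-28.8,5.8,0,0,1.147,0.172],[39.5,-28.8,5.8,0,0,1.147,0.172],[39.5,-28.8,5.8,0,0,1.147,0.172],[39.5,-28.8,5.8,0,0,1.147,0.172],[39.5,-28.8,5.8,0,0,1.147,0.172],[39.5,-28.8,5.8,0,0,1.147,0.172],[39.5,-28.8,5.8,0,0,1.147,0.172],[39.5,-28.8,5.8,0,0,1.147,0.172],[39.5,-28.8,5.8,0,0,1.147,0.172],[39.5,-28.8,5.8,0,0,1.147,0.172],[39.5,-28.8,5.8,0,0,1.147,0.172],[39.5,-28.8,5.8,0,0,1.147,0.172]]])

```text
time: 1.35
ee_pos: [0.4841, -0.1376, 0.3455]
tcp_rot: [-3.141, 0.003, -0.757]
wrist_force: [-0.0, -0.4, 0.4]
finger_gap: 0.0164
```

Run:
```python
from h import *
im=grab('wrist','w1')
rows([(-23.5,82,-59.7,.065)],.172,off=36)
print(bot.read_state()['finger_gap'])
```

```text
t 1.4
[0.03,0.10,9.48,-0.000,0.002,0.003,0.172] n>=2
0.01611135784452591
```

View pics/w1.png

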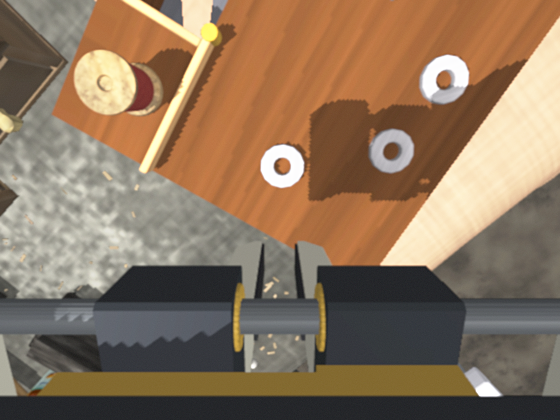

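The wrist view shows the washer C at (282,165), centred ahead of the two fingertips, whose midline is near column 280. Next I descend.

>>> apply_moves(steps=[[[0,0.1,4,0,0,0,0.172],[0,0.1,7,0,0,0,0.172],[0,0.1,9,0,0,0,0.172],[0,0.1,9.5,0,0,0,0.172],[0,0.1,9.5,0,0,0,0.172]]])

```text
time: 1.9
ee_pos: [0.4821, -0.1404, 0.2504]
tcp_rot: [3.141, 0.004, -0.759]
wrist_force: [-0.0, 0.1, 0.3]
finger_gap: 0.0158
```

Run:
```python
from h import *
grab('wrist','w2'); im=grab('top','t2')
c=cv2.imread('pics/t2.png')[135:285,170:320]
cv2.imwrite('pics/t2c.png',cv2.resize(c,(600,600),interpolation=cv2.INTER_CUBIC))
print(bot.read_state()['ee_pos'],bot.read_state()['wrist_force'])
L=[]
for i in range(12):
    f=(i+1)/12; L.append((-23.5+f*48.5,82-f*83,-59.7,.064))
rows([(-23.5,82,-59.7,.064)],.172)
rows(L,.172)
```

```text
[ 0.48310135 -0.14041767  0.25229679] [ 0.58652239  0.13234481 -0.21057461]
t 2.0
[1.29,-0.03,0.23,-0.001,0.000,0.002,0.172] n>=1
t 2.0
[2.10,-0.03,0.23,-0.001,0.000,0.002,0.172] n>=1
[2.90,-0.03,0.23,-0.001,0.000,0.002,0.172] n>=1
[3.70,-0.03,0.23,-0.001,0.000,0.002,0.172] n>=1
[4.50,-0.03,0.23,-0.001,0.000,0.002,0.172] n>=1
[5.30,-0.02,0.23,-0.001,0.000,0.002,0.172] n>=2
[6.10,-0.02,0.23,-0.001,0.000,0.002,0.172] n>=2
[6.90,-0.02,0.23,-0.001,0.000,0.002,0.172] n>=2
[7.70,-0.02,0.23,-0.001,0.000,0.002,0.172] n>=2
[8.50,-0.02,0.23,-0.001,0.000,0.002,0.172] n>=2
[9.30,-0.01,0.23,-0.001,0.000,0.002,0.172] n>=2
[10.11,-0.01,0.23,-0.001,0.000,0.002,0.172] n>=3
[10.91,-0.01,0.23,-0.001,0.000,0.002,0.172] n>=3
```

View pics/w2.png

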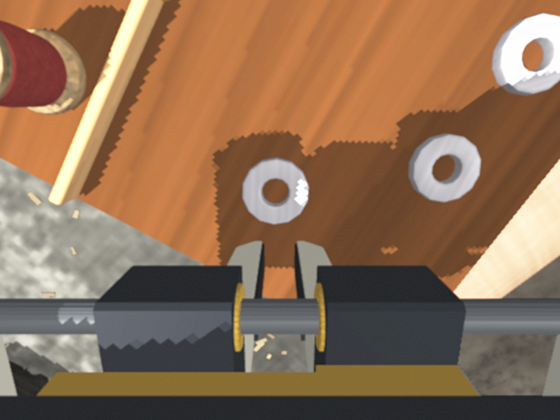

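View pics/t2c.png

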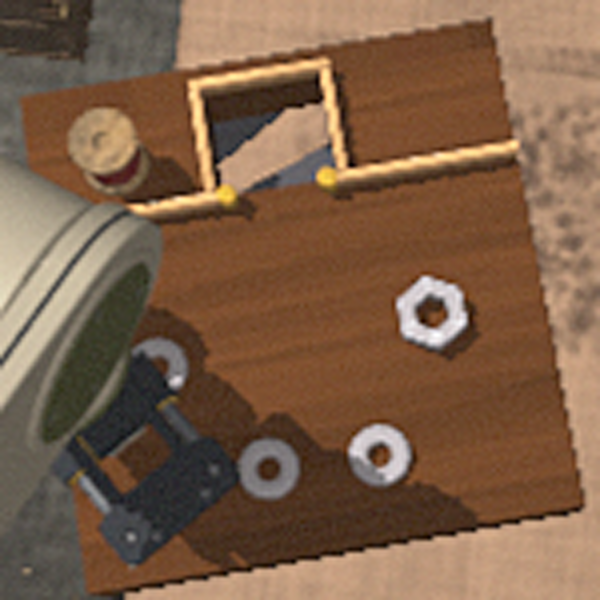

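The washer is just ahead of the fingertips and roughly centred at (275,190). The top view shows the arm clear of the fence, the spool and the other washers. I'll push C along its line.

>>> apply_moves(steps=[[[0.7,0,0.15,0,0,0,0.172],[1.3,0,0.15,0,0,0,0.172],[1.9,0,0.15,0,0,0,0.172],[2.5,0,0.15,0,0,0,0.172],[3.1,0,0.15,0,0,0,0.172],[3.8,0,0.15,0,0,0,0.172],[4.5,0,0.15,0,0,0,0.172],[5.2,0,0.15,0,0,0,0.172],[5.9,0,0.15,0,0,0,0.172],[5.9,0,0.15,0,0,0,0.172]]])

```text
time: 3.0
ee_pos: [0.5265, -0.1817, 0.2508]
tcp_rot: [-3.141, -0.0, -0.759]
wrist_force: [-0.6, -0.2, -0.3]
finger_gap: 0.016
```

Run:
```python
from h import *
grab('wrist','w3')
s=bot.read_state();print(s['ee_pos'],s['wrist_force'],tob(s['ee_pos']))
```

```text
[ 0.52618671 -0.18136996  0.25068614] [ 0.64581327 -0.42830302  0.17794486] [-11.64335566  61.12564286]
```

View pics/w3.png

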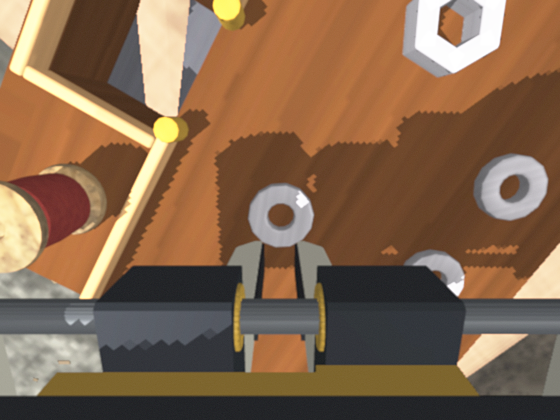

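The washer is seated in the V, centred at (281,214). I'll measure it from the wrist camera to check the offset.

Run:
```python
from h import *
im=dict(np.load('pics/w3.npz'))
w=tob(ray(im,281,214,.068)); tip=np.array([-11.6,61.1]); print('washer',w,'off',w-tip,np.linalg.norm(w-tip))
for u,v in((166,129),(228,7)): print('post',tob(ray(im,u,v,.078)))
w0=np.array([0.,0]) 
# path: washer at ~w; straight to (22,0), then rotate while moving
L=[];x0,y0=w; h0=-59.7
for f in (.17,.34,.5,.67,.83,1): L.append((x0+f*(20-x0),y0+f*(-1-y0),h0,.0645))
for f in (1,2,3,4): L.append((20+f*1,-1,h0*(1-f/8),.0645))
rows(L,.172)
```

```text
washer [ 1.22599186 38.43000619] off [ 12.82599186 -22.66999381] 26.046778815213415
post [67.34171377 27.98698713]
post [ 66.35563605 -29.18103816]
t 3.05
[1.10,0.10,0.02,-0.001,0.000,0.002,0.172] n>=1
[1.84,0.16,0.02,-0.001,0.000,0.002,0.172] n>=1
[2.53,0.22,0.02,-0.001,0.000,0.002,0.172] n>=1
[3.27,0.29,0.02,-0.001,0.000,0.002,0.172] n>=1
[3.97,0.35,0.02,-0.001,0.000,0.002,0.172] n>=1
[4.71,0.41,0.02,-0.001,0.000,0.002,0.172] n>=1
[4.78,0.62,0.02,-0.001,0.000,-0.128,0.172] n>=1
[4.89,0.82,0.02,-0.001,0.000,-0.258,0.172] n>=2
[5.03,1.01,0.02,-0.001,0.000,-0.389,0.172] n>=3
[5.21,1.19,0.02,-0.001,0.000,-0.519,0.172] n>=4
```

Run:
```python
from h import *
L=[];x0,y0=1.2,38.4; h0=-59.7
for f in (.17,.34,.5,.67,.83,1): L.append((x0+f*(18-x0),y0+f*(-1-y0),h0,.0645))
for f in (1,2,3,4,5,6): L.append((18+f*1,-1,h0*(1-f/8),.0645))
rows(L,.172,off=25.5)
```

```text
t 3.05
[0.78,0.13,0.02,-0.001,0.000,0.002,0.172] n>=1
[1.50,0.22,0.02,-0.001,0.000,0.002,0.172] n>=1
[2.18,0.31,0.02,-0.001,0.000,0.002,0.172] n>=1
[2.91,0.40,0.02,-0.001,0.000,0.002,0.172] n>=1
[3.59,0.49,0.02,-0.001,0.000,0.002,0.172] n>=1
[4.31,0.58,0.02,-0.001,0.000,0.002,0.172] n>=1
[4.38,0.83,0.02,-0.001,0.000,-0.128,0.172] n>=1
[4.49,1.07,0.02,-0.001,0.000,-0.258,0.172] n>=2
[4.65,1.30,0.02,-0.001,0.000,-0.389,0.172] n>=3
[4.85,1.51,0.02,-0.001,0.000,-0.519,0.172] n>=4
[5.08,1.70,0.02,-0.001,0.000,-0.649,0.172] n>=5
[5.35,1.86,0.02,-0.001,0.000,-0.779,0.172] n>=6
```

>>> apply_moves(steps=[[[0.8,0.13,0.02,0,0,0,0.172],[1.5,0.22,0.02,0,0,0,0.172],[2.2,0.31,0.02,0,0,0,0.172],[2.9,0.4,0.02,0,0,0,0.172],[3.6,0.5,0.02,0,0,0,0.172],[4.3,0.58,0.02,0,0,0,0.172],[4.4,0.83,0.02,0,0,-0.128,0.172],[4.5,1.07,0.02,0,0,-0.258,0.172],[4.65,1.3,0.02,0,0,-0.389,0.172],[4.85,1.51,0.02,0,0,-0.519,0.172],[5.1,1.7,0.02,0,0,-0.649,0.172],[5.35,1.86,0.02,0,0,-0.779,0.172]]])

```text
time: 4.25
ee_pos: [0.5524, -0.2321, 0.2505]
tcp_rot: [-3.141, -0.0, 0.025]
wrist_force: [-0.7, -0.5, 0.7]
finger_gap: 0.0157
```

Run:
```python
from h import *
grab('wrist','w4')
s=bot.read_state();print(s['ee_pos'],s['tcp_rot'],s['wrist_force'],tob(s['ee_pos']))
```

```text
[ 0.55243277 -0.23248521  0.25052633] [-3.14125886e+00 -4.74870459e-04  3.28336746e-02] [1.25987343 0.11546062 0.21744467] [-0.57217332  4.74254648]
```

View pics/w4.png

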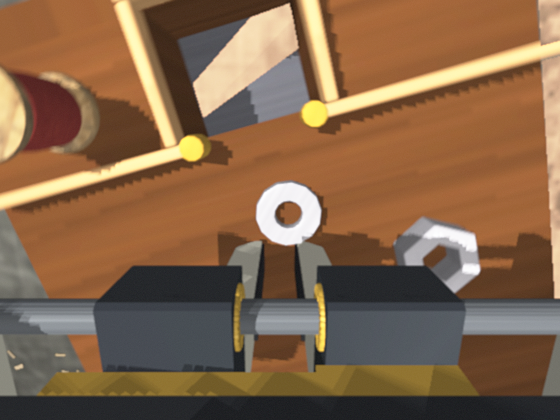

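Washer C is still in the V, centred at (289,213), and faces the gate posts at (192,148) and (315,113). The nut at (440,257) is well clear.

Run:
```python
from h import *
im=dict(np.load('pics/w4.npz'))
print(tob(ray(im,289,213,.068)))
for u,v in((192,148),(315,113)): print('post',tob(ray(im,u,v,.078)))
w=tob(ray(im,289,213,.068))
L=[(w[0]+2+3*i,w[1]+(-1-w[1])*i/4,-14.5+5*min(i,2.9),.0645) for i in range(1,5)]
x=L[-1][0]
while x<75: x=min(x+6,75); L.append((x,-1,0,.0645))
rows(L,.172,off=25.5)
```

```text
[23.61543804 -6.60872182]
post [67.25673267 28.079713  ]
post [ 67.98196491 -29.44892216]
t 4.3
[0.53,0.46,0.00,-0.000,-0.000,-0.082,0.172] n>=1
[0.82,0.47,0.00,-0.000,-0.001,-0.169,0.172] n>=2
[1.11,0.46,0.00,-0.000,-0.001,-0.248,0.172] n>=2
[1.37,0.25,0.00,-0.000,-0.001,-0.248,0.172] n>=2
[1.95,0.10,0.00,-0.000,-0.001,-0.248,0.172] n>=2
[2.53,-0.05,0.00,-0.000,-0.001,-0.248,0.172] n>=2
[3.12,-0.20,0.00,-0.000,-0.001,-0.248,0.172] n>=2
[3.70,-0.34,0.00,-0.000,-0.001,-0.248,0.172] n>=2
[4.28,-0.49,0.00,-0.000,-0.001,-0.248,0.172] n>=2
[4.86,-0.64,0.01,-0.000,-0.001,-0.248,0.172] n>=2
[5.00,-0.67,0.01,-0.000,-0.001,-0.248,0.172] n>=2
```

>>> apply_moves(steps=[[[0.55,0.46,0,0,0,-0.082,0.172],[0.8,0.47,0,0,0,-0.169,0.172],[1.1,0.46,0,0,0,-0.248,0.172],[1.4,0.25,0,0,0,-0.248,0.172],[1.95,0.1,0,0,0,-0.248,0.172],[2.5,-0.05,0,0,0,-0.248,0.172],[2.5,-0.05,0,0,0,-0.248,0.172]]])

```text
time: 5.0
ee_pos: [0.5781, -0.2308, 0.2506]
tcp_rot: [-3.141, -0.001, 0.28]
wrist_force: [-0.2, 0.8, 0.2]
finger_gap: 0.0161
```

Run:
```python
from h import *
grab('wrist','w5')
s=bot.read_state();print(s['ee_pos'],s['tcp_rot'],s['wrist_force'],tob(s['ee_pos']))
rows([(55,-1,0,.0645),(75,-1,0,.0645),(78,-1,0,.0645)],.172,off=25.5)
```

```text
[ 0.57783496 -0.23088551  0.25051576] [-3.14140989e+00 -6.92387945e-04  2.80262992e-01] [-0.216748    0.88385906  0.10947859] [24.28021747 -0.75187411]
t 5.05
[0.52,0.02,0.00,-0.000,-0.001,-0.000,0.172] n>=1
[2.52,0.02,0.00,-0.000,-0.001,-0.000,0.172] n>=1
[2.82,0.02,0.00,-0.000,-0.001,-0.000,0.172] n>=1
```

View pics/w5.png

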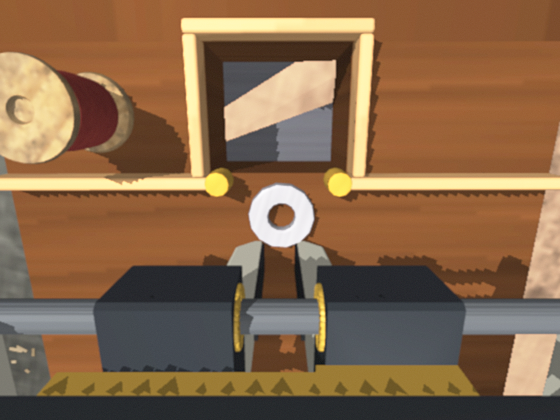

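The washer at (281,215) is centred between the posts at (217,183) and (340,183). I'll push it through.

>>> apply_moves(steps=[[[0.6,0,0,0,0,0,0.172],[1.2,0,0,0,0,0,0.172],[1.8,0,0,0,0,0,0.172],[2.3,0,0,0,0,0,0.172],[2.7,0,0,0,0,0,0.172],[2.7,0,0,0,0,0,0.172],[2.7,0,0,0,0,0,0.172]]])

```text
time: 5.75
ee_pos: [0.6038, -0.2233, 0.2504]
tcp_rot: [-3.141, -0.001, 0.28]
wrist_force: [0.7, -0.3, -0.1]
finger_gap: 0.0159
```

Run:
```python
from h import *
grab('wrist','w6')
s=bot.read_state();print(s['ee_pos'],s['wrist_force'],tob(s['ee_pos']))
```

```text
[ 0.60372485 -0.2234168   0.25044764] [ 0.49081128 -0.25959332 -0.36010563] [51.22587001 -0.74163166]
```

View pics/w6.png

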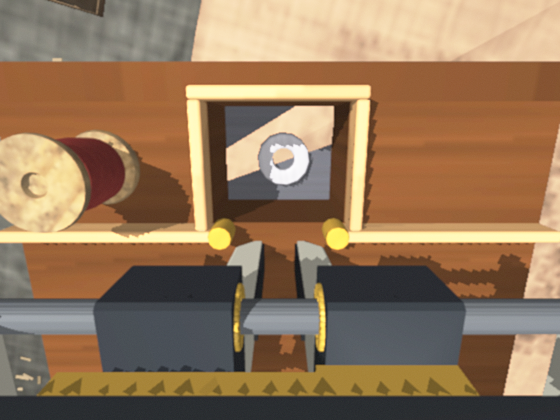

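Washer C lies in the slot, at (284,158). Next is B. I'll lift and move behind it.

Run:
```python
from h import *
rows([(-90.5,29.7,-14.2,.10),(-90.5,29.7,-14.2,.066)],.172,off=36)
```

```text
t 5.8
[-17.66,-3.93,-3.56,-0.000,-0.000,0.248,0.172] n>=4
[-17.66,-3.92,-0.16,-0.000,-0.000,0.248,0.172] n>=4
```

>>> apply_moves(steps=[[[-1,0,-3.5,0,0,0,0.172],[-5,-1,-3.6,0,0,0.1,0.172],[-10,-2,-3.6,0,0,0.2,0.172],[-14,-3,-3.6,0,0,0.248,0.172],[-17.6,-3.9,-3.6,0,0,0.248,0.172],[-17.6,-3.9,-3.6,0,0,0.248,0.172],[-17.6,-3.9,-2,0,0,0.248,0.172],[-17.6,-3.9,-0.6,0,0,0.248,0.172],[-17.6,-3.9,-0.1,0,0,0.248,0.172],[-17.6,-3.9,-0.1,0,0,0.248,0.172]]])

```text
time: 6.8
ee_pos: [0.4237, -0.2343, 0.2501]
tcp_rot: [-3.14, 0.002, 0.033]
wrist_force: [0.5, 0.7, -0.3]
finger_gap: 0.016
```

Run:
```python
from h import *
grab('wrist','w7')
s=bot.read_state();print(s['ee_pos'],s['tcp_rot'],tob(s['ee_pos']))
L=[(-90.5+120.5*f,29.7-30.7*f,-14.2,.0645) for f in np.arange(.04,1.01,.0834)]
rows(L[:12],.172,off=25.5)
```

```text
[ 0.42395548 -0.23444711  0.25080053] [-3.14031025e+00  6.53892775e-04  3.27015881e-02] [-124.57219317   38.42131302]
t 6.85
[1.46,0.01,0.03,-0.001,0.001,0.000,0.172] n>=1
[2.50,0.01,0.03,-0.001,0.001,0.000,0.172] n>=1
[3.54,0.01,0.03,-0.001,0.001,0.000,0.172] n>=1
[4.58,0.02,0.03,-0.001,0.001,0.000,0.172] n>=1
[5.61,0.02,0.03,-0.001,0.001,0.000,0.172] n>=2
[6.65,0.02,0.03,-0.001,0.001,0.000,0.172] n>=2
[7.69,0.02,0.02,-0.001,0.001,0.000,0.172] n>=2
[8.72,0.02,0.02,-0.001,0.001,0.000,0.172] n>=2
[9.76,0.02,0.02,-0.001,0.001,0.000,0.172] n>=2
[10.80,0.03,0.02,-0.001,0.001,0.000,0.172] n>=3
[11.84,0.03,0.02,-0.001,0.001,0.000,0.172] n>=3
[12.87,0.03,0.02,-0.001,0.001,0.000,0.172] n>=3
```

View pics/w7.png

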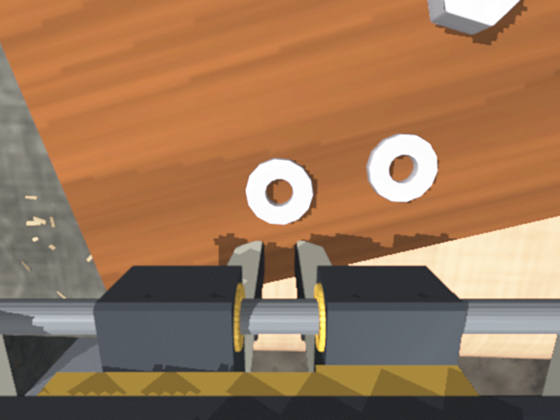

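Washer B is centred ahead at (279,191). Washer A at (402,168) clears the finger's path by about 18 mm. Pushing.

>>> apply_moves(steps=[[[0.7,0,0.03,0,0,0,0.172],[1.4,0,0.03,0,0,0,0.172],[2.1,0,0.03,0,0,0,0.172],[2.8,0,0.03,0,0,0,0.172],[3.6,0,0.03,0,0,0,0.172],[4.4,0,0.03,0,0,0,0.172],[5.2,0,0.03,0,0,0,0.172],[6.0,0,0.03,0,0,0,0.172],[6.8,0,0.03,0,0,0,0.172],[7.6,0,0.03,0,0,0,0.172],[8.2,0,0.03,0,0,0,0.172],[8.6,0,0.03,0,0,0,0.172]]])

```text
time: 8.05
ee_pos: [0.5105, -0.2316, 0.2504]
tcp_rot: [-3.14, 0.001, 0.033]
wrist_force: [-1.2, 0.1, 1.2]
finger_gap: 0.0162
```

Run:
```python
from h import *
im=grab('wrist','w8')
s=bot.read_state();print(s['ee_pos'],s['tcp_rot'],tob(s['ee_pos']))
```

```text
[ 0.5107167  -0.23157699  0.25049423] [-3.14034724e+00  2.64625365e-04  3.28629513e-02] [-40.40675308  17.16277153]
```

View pics/w8.png

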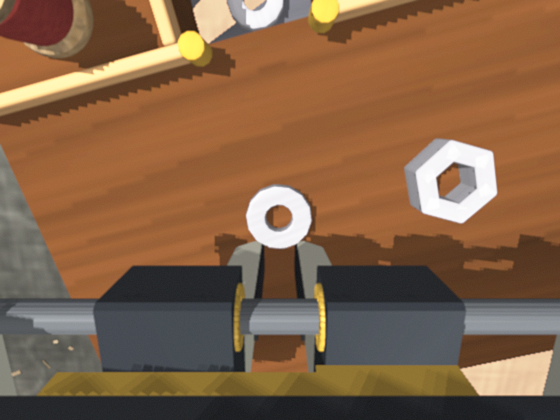

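Washer B is seated in the V at (279,216).

Run:
```python
from h import *
im=dict(np.load('pics/w8.npz')); w=tob(ray(im,279,216,.068)); print(w)
L=[];n=7
for i in range(1,n+1):
    f=i/n; L.append((w[0]+f*(32-w[0]),w[1]+f*(-.7-w[1]),-14.2 if i<4 else -14.2*(1-(i-3)/4),.0645))
rows(L+[(38,-.7,0,.0645),(44,-.7,0,.0645),(50,-.7,0,.0645)],.172,off=25.5)
```

```text
[-16.78715365  11.19060258]
t 8.1
[0.60,-0.01,-0.00,-0.001,0.000,0.000,0.172] n>=1
[1.32,-0.01,-0.00,-0.001,0.000,0.000,0.172] n>=1
[2.04,-0.02,-0.00,-0.001,0.000,0.000,0.172] n>=1
[2.76,0.13,-0.00,-0.001,0.000,-0.062,0.172] n>=1
[3.49,0.28,-0.00,-0.001,0.000,-0.124,0.172] n>=1
[4.23,0.43,-0.00,-0.001,0.000,-0.186,0.172] n>=2
[4.99,0.58,-0.00,-0.001,0.000,-0.248,0.172] n>=2
[5.57,0.44,-0.00,-0.001,0.000,-0.248,0.172] n>=2
[6.15,0.29,-0.00,-0.001,0.000,-0.248,0.172] n>=2
[6.73,0.14,-0.00,-0.001,0.000,-0.248,0.172] n>=2
```

>>> apply_moves(steps=[[[0.6,0,0,0,0,0,0.172],[1.3,0,0,0,0,0,0.172],[2.0,0,0,0,0,0,0.172],[2.75,0.13,0,0,0,-0.062,0.172],[3.5,0.28,0,0,0,-0.124,0.172],[4.2,0.43,0,0,0,-0.186,0.172],[5.0,0.58,0,0,0,-0.248,0.172],[5.6,0.44,0,0,0,-0.248,0.172],[6.2,0.29,0,0,0,-0.248,0.172],[6.7,0.15,0,0,0,-0.248,0.172],[6.7,0.15,0,0,0,-0.248,0.172]]])

```text
time: 9.2
ee_pos: [0.5783, -0.2305, 0.2505]
tcp_rot: [-3.14, -0.0, 0.281]
wrist_force: [0.1, -1.1, 0.6]
finger_gap: 0.0165
```

Run:
```python
from h import *
im=grab('wrist','w9')
s=bot.read_state();print(s['ee_pos'],s['tcp_rot'],tob(s['ee_pos']))
rows([(77,-.7,0,.0645)],.172,off=25.5)
```

```text
[ 0.5780068  -0.23059749  0.25044033] [-3.14031136e+00 -1.41881480e-04  2.80719840e-01] [24.52507095 -0.5226753 ]
t 9.25
[2.70,0.02,-0.01,-0.001,-0.000,0.000,0.172] n>=1
```

View pics/w9.png

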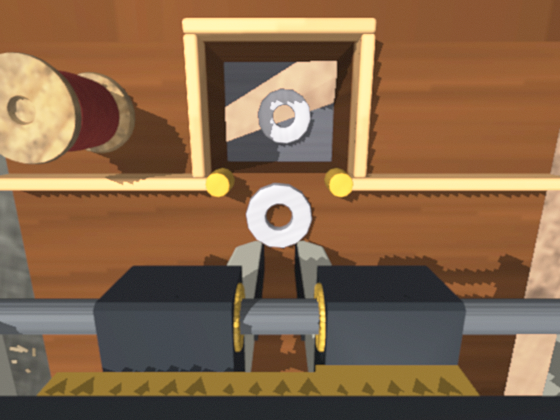

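Washer B at (279,215) is centred between the posts. I'll push it through.

>>> apply_moves(steps=[[[0.6,0,0,0,0,0,0.172],[1.2,0,0,0,0,0,0.172],[1.8,0,0,0,0,0,0.172],[2.3,0,0,0,0,0,0.172],[2.7,0,0,0,0,0,0.172],[2.7,0,0,0,0,0,0.172],[2.7,0,0,0,0,0,0.172]]])

```text
time: 9.95
ee_pos: [0.6041, -0.2231, 0.2504]
tcp_rot: [-3.14, -0.0, 0.281]
wrist_force: [-0.3, 0.0, 0.1]
finger_gap: 0.0159
```

Run:
```python
from h import *
grab('wrist','w10')
a=np.degrees(np.arctan2(-.7+32.3,20+93.7)); print(a)
rows([(-93.7,-32.3,a,.10),(-93.7,-32.3,a,.066)],.172,off=36)
```

```text
15.531907755235537
t 10.0
[-17.99,4.14,-3.57,-0.001,-0.000,-0.271,0.172] n>=4
[-17.99,4.14,-0.17,-0.001,-0.000,-0.271,0.172] n>=4
```

View pics/w10.png

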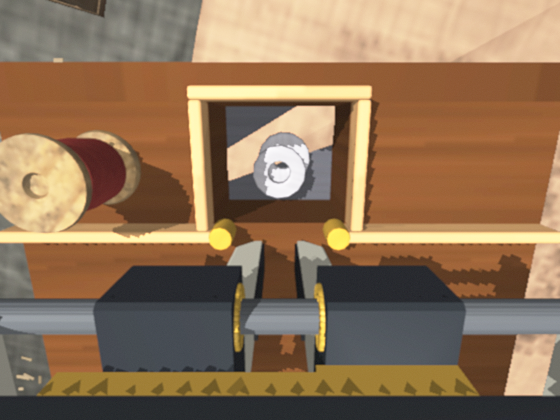

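Two washers are now in the slot, around (282,165). Next is A. The nut stays more than 13 mm to the side of its path.

>>> apply_moves(steps=[[[-1,0,-3.5,0,0,0,0.172],[-5,1,-3.6,0,0,-0.1,0.172],[-10,2,-3.6,0,0,-0.2,0.172],[-14,3,-3.6,0,0,-0.27,0.172],[-18,4.1,-3.6,0,0,-0.27,0.172],[-18,4.1,-3.6,0,0,-0.27,0.172],[-18,4.1,-2,0,0,-0.27,0.172],[-18,4.1,-0.6,0,0,-0.27,0.172],[-18,4.1,-0.1,0,0,-0.27,0.172],[-18,4.1,-0.1,0,0,-0.27,0.172]]])

```text
time: 11.0
ee_pos: [0.4422, -0.3116, 0.2498]
tcp_rot: [-3.138, 0.0, 0.551]
wrist_force: [0.6, 0.2, -0.8]
finger_gap: 0.0162
```

Run:
```python
from h import *
grab('wrist','w11')
s=bot.read_state();print(s['ee_pos'],s['tcp_rot'],tob(s['ee_pos']))
rows([(-93.7,-32.3,15.5,.0645)],.172,off=25.5)
```

```text
[ 0.44243816 -0.31191591  0.25066672] [-3.13881873e+00  2.97057141e-05  5.51398947e-01] [-128.25598961  -41.13655356]
t 11.05
[1.02,0.07,0.02,-0.003,0.000,0.000,0.172] n>=1
```

View pics/w11.png

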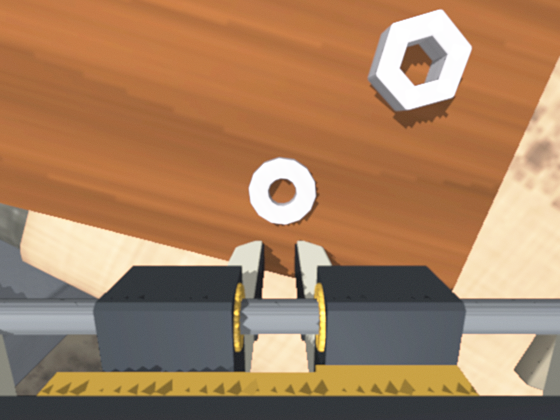

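Washer A is centred ahead at (282,191). The nut's left edge is at column 370, to the right of the finger edge at about 332, so it clears.

>>> apply_moves(steps=[[[0.7,0.05,0.02,0,0,0,0.172],[1.4,0.05,0.02,0,0,0,0.172],[2.1,0.05,0.02,0,0,0,0.172],[2.8,0.05,0.02,0,0,0,0.172],[3.6,0.05,0.02,0,0,0,0.172],[4.4,0.05,0.02,0,0,0,0.172],[5.2,0.05,0.02,0,0,0,0.172],[6.0,0.05,0.02,0,0,0,0.172],[6.8,0.05,0.02,0,0,0,0.172],[7.6,0.05,0.02,0,0,0,0.172],[8.2,0.05,0.02,0,0,0,0.172],[8.6,0.05,0.02,0,0,0,0.172]]])

```text
time: 12.25
ee_pos: [0.5165, -0.2669, 0.2504]
tcp_rot: [-3.139, 0.0, 0.552]
wrist_force: [-0.4, -1.5, 0.4]
finger_gap: 0.0161
```

Run:
```python
from h import *
im=grab('wrist','w12')
s=bot.read_state();print(s['ee_pos'],s['tcp_rot'],tob(s['ee_pos']))
w=tob(ray(im,281,216,.068)); print(w)
L=[];n=7
for i in range(1,n+1):
    f=i/n; L.append((w[0]+f*(32-w[0]),w[1]+f*(-.7-w[1]),15.5 if i<4 else 15.5*(1-(i-3)/4),.0645))
rows(L+[(38,-.7,0,.0645),(44,-.7,0,.0645),(50,-.7,0,.0645)],.172,off=25.5)
```

```text
[ 0.51668229 -0.26674054  0.25047324] [-3.13887775e+00 -2.83790162e-04  5.51834484e-01] [-44.40794869 -18.2780769 ]
[-20.8071171  -12.97035618]
t 12.3
[0.64,0.15,-0.00,-0.003,-0.000,0.001,0.172] n>=1
[1.41,0.19,-0.00,-0.003,-0.000,0.001,0.172] n>=1
[2.19,0.22,-0.00,-0.003,-0.000,0.001,0.172] n>=1
[2.97,0.08,-0.00,-0.003,-0.000,0.068,0.172] n>=1
[3.76,-0.06,-0.00,-0.003,-0.000,0.136,0.172] n>=1
[4.56,-0.19,-0.00,-0.003,-0.000,0.204,0.172] n>=2
[5.38,-0.33,-0.00,-0.003,0.000,0.271,0.172] n>=2
[5.95,-0.17,-0.00,-0.003,0.000,0.271,0.172] n>=2
[6.53,-0.01,-0.00,-0.003,0.000,0.271,0.172] n>=2
[7.11,0.15,-0.00,-0.003,0.000,0.271,0.172] n>=2
```

View pics/w12.png

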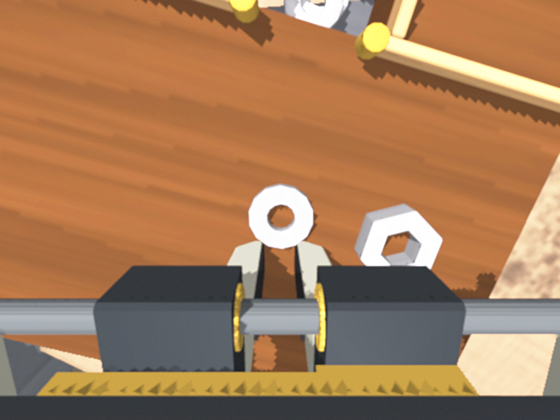

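Washer A is seated in the V at (281,216). The nut's edge at column 356 is roughly 12 mm from the finger, and the gripper body above is much higher than the nut. Continuing.

>>> apply_moves(steps=[[[0.65,0.0,0,0,0,0,0.172],[1.4,0.05,0,0,0,0,0.172],[2.2,0.1,0,0,0,0,0.172],[3.0,0.05,0,0,0,0.068,0.172],[3.8,-0.06,0,0,0,0.136,0.172],[4.6,-0.19,0,0,0,0.204,0.172],[5.4,-0.33,0,0,0,0.271,0.172],[5.95,-0.17,0,0,0,0.271,0.172],[6.5,0,0,0,0,0.271,0.172],[7.1,0.15,0,0,0,0.271,0.172],[7.1,0.15,0,0,0,0.271,0.172]]])

```text
time: 13.4
ee_pos: [0.5786, -0.2307, 0.2506]
tcp_rot: [-3.139, -0.0, 0.282]
wrist_force: [-0.5, 0.1, 0.2]
finger_gap: 0.0161
```

Run:
```python
from h import *
im=grab('wrist','w13')
s=bot.read_state();print(s['ee_pos'],s['tcp_rot'],tob(s['ee_pos']))
rows([(77,-.7,0,.0645)],.172,off=25.5)
```

```text
[ 0.57827347 -0.23076333  0.25045453] [-3.13895037e+00  3.93151794e-04  2.81797635e-01] [24.73541566 -0.75585678]
t 13.45
[2.68,-0.00,-0.01,-0.003,0.000,0.001,0.172] n>=1
```

View pics/w13.png

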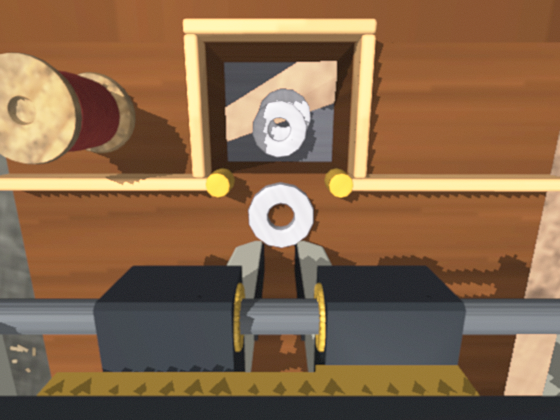

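Washer A at (280,215) is centred in the gate, and the two earlier washers lie flat in the slot. This is the final push.

>>> apply_moves(steps=[[[0.6,0,0,0,0,0,0.172],[1.2,0,0,0,0,0,0.172],[1.8,0,0,0,0,0,0.172],[2.3,0,0,0,0,0,0.172],[2.7,0,0,0,0,0,0.172],[2.7,0,0,0,0,0,0.172],[2.7,0,0,0,0,0,0.172]]])

```text
time: 14.15
ee_pos: [0.6043, -0.2232, 0.2504]
tcp_rot: [-3.139, 0.0, 0.282]
wrist_force: [-0.5, 0.8, 0.7]
finger_gap: 0.0158
```

Run:
```python
from h import *
im=grab('wrist','w14')
```

View pics/w14.png

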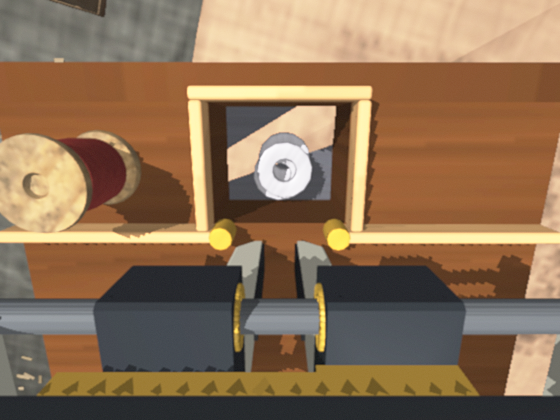

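All three washers are stacked in the slot, around (284,168). I'll lift straight up and back off.

>>> apply_moves(steps=[[[-0.5,0,-3,0,0,0,0.172],[-3,0,-7,0,0,0,0.172],[-7,1,-10,0,0,0,0.172],[-11,2,-12,0,0,0,0.172],[-15,3,-13,0,0,0,0.172],[-18,3,-13,0,0,0,0.172],[-18,3,-13,0,0,0,0.172],[-18,3,-13,0,0,0,0.172]]])

```text
time: 15.0
ee_pos: [0.4393, -0.3027, 0.3807]
tcp_rot: [-3.139, -0.0, 0.28]
wrist_force: [0.1, -0.5, 0.8]
finger_gap: 0.0161
```

Run:
```python
from h import *
im=grab('top','t15')
P=pts(im)
c=cv2.imread('pics/t15.png')[135:285,170:320]
cv2.imwrite('pics/t15c.png',cv2.resize(c,(600,600),interpolation=cv2.INTER_CUBIC))
u,v=277,212
hsv=cv2.cvtColor(im['color'],cv2.COLOR_RGB2HSV)
m=((hsv[...,1]<70)&(hsv[...,2]>120)).astype(np.uint8)
m[:150]=0;m[290:]=0;m[:,:180]=0;m[:,310:]=0
for ct in cv2.findContours(m,cv2.RETR_EXTERNAL,cv2.CHAIN_APPROX_NONE)[0]:
    if cv2.contourArea(ct)<60: continue
    M=cv2.moments(cv2.convexHull(ct));print(M['m10']/M['m00'],M['m01']/M['m00'],cv2.contourArea(ct))
x=np.array([[tob(P[a,b])[0],tob(P[a,b])[1],P[a,b,2]*1000] for a in range(150,185,2) for b in range(222,256,2)])
s=x[(abs(x[:,0]-101)<25)&(abs(x[:,1])<28)]; print(np.percentile(s[:,2],[5,25,50,75,95]))
```

```text
293.66709129511673 273.819957537155 368.5
260.957118115691 231.9916406881422 6906.5
217.7475138121547 196.52559852670348 721.5
215.21165008291874 186.6287313432836 599.0
[1.49514992 1.78878919 2.15583828 3.39644708 4.38893412]
```

View pics/t15c.png

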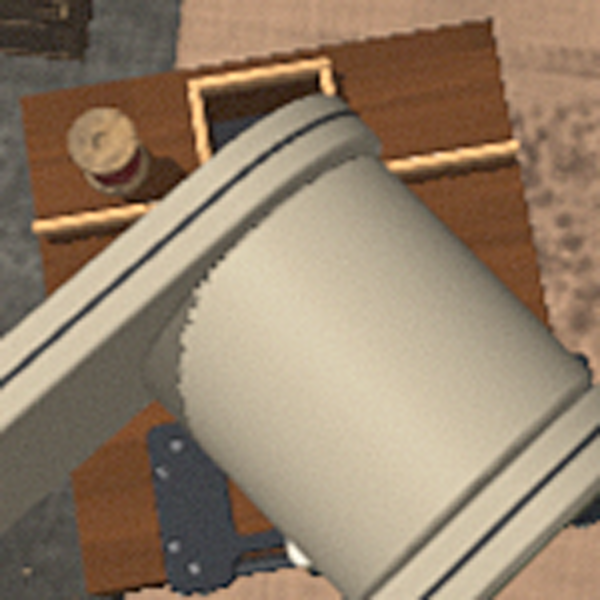

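The arm covers the board here, so I'll move further aside to check.

>>> apply_moves(steps=[[[-3,5,-3,0,0,0,0.172],[-6,10,-3,0,0,0,0.172],[-9,15,-3,0,0,0,0.172],[-12,20,-3,0,0,0,0.172],[-14,24,-3,0,0,0,0.172],[-14,24,-3,0,0,0,0.172],[-14,24,-3,0,0,0,0.172],[-14,24,-3,0,0,0,0.172]]])

```text
time: 15.85
ee_pos: [0.3728, -0.5721, 0.4083]
tcp_rot: [-3.137, -0.0, 0.281]
wrist_force: [0.1, -0.1, 0.1]
finger_gap: 0.0163
```

Run:
```python
from h import *
im=grab('top','t16')
P=pts(im)
c=cv2.imread('pics/t16.png')[135:285,170:320]
cv2.imwrite('pics/t16c.png',cv2.resize(c,(600,600),interpolation=cv2.INTER_CUBIC))
hsv=cv2.cvtColor(im['color'],cv2.COLOR_RGB2HSV)
m=((hsv[...,1]<70)&(hsv[...,2]>120)).astype(np.uint8)
m[:150]=0;m[290:]=0;m[:,:180]=0;m[:,310:]=0
for ct in cv2.findContours(m,cv2.RETR_EXTERNAL,cv2.CHAIN_APPROX_NONE)[0]:
    if cv2.contourArea(ct)<60: continue
    M=cv2.moments(cv2.convexHull(ct));print(M['m10']/M['m00'],M['m01']/M['m00'],cv2.contourArea(ct))
x=np.array([[*tob(P[a,b]),P[a,b,2]*1000] for a in range(150,185) for b in range(222,256)])
s=x[(abs(x[:,0]-101)<28)&(abs(x[:,1])<30)]; print(np.percentile(s[:,2],[5,25,50,75,95,100]))
```

```text
277.41150442477874 212.61135693215337 212.5
239.45886075949366 175.21835443037975 141.0
[ 4.00229187  6.90182824 10.33316716 27.88455139 31.53947533 34.70911525]
```

View pics/t16c.png

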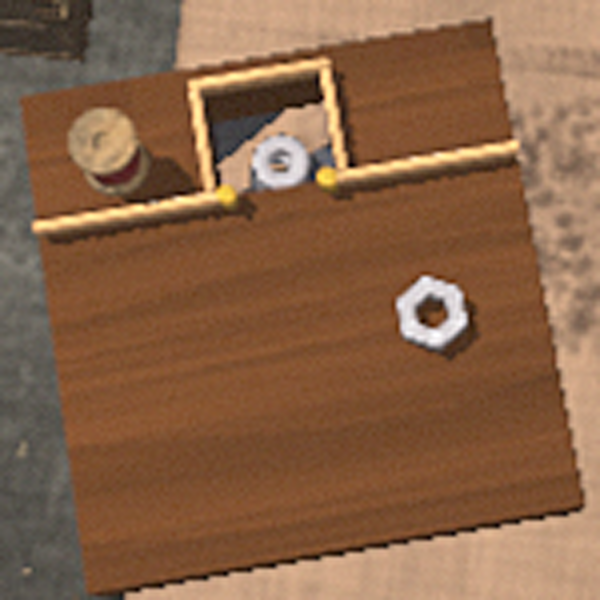

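View pics/t16.png

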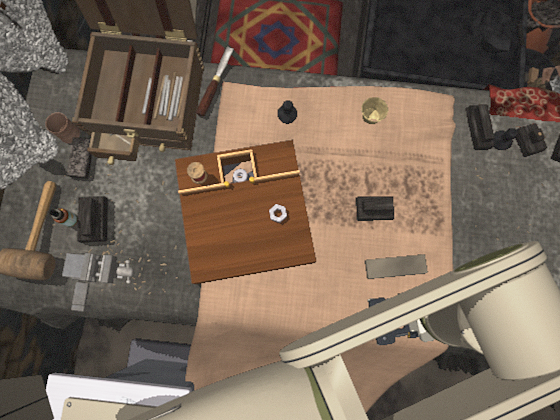

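The stack in the slot tops out about 30 mm above the table, which is three 8 mm washers on a 5 mm floor and well below the deck. The nut is at (277.4,212.6), the same pixel as at the start, and the spool and block have not moved. I'm handing in.

```bash
python3 -c "
from workcell import bot
print(bot.close_job())"
```

```text
the job is handed in; nothing more can be done
None
```

All three washers are in the slot. I slid them through the gate one at a time, using two fingertips about 16 mm apart. The order was the one on the left, then the back-middle one, then the back-right one. None was lifted.

**Last checks:**
- **Washers:** the depth reading shows them stacked in the slot with the top at about 30 mm. That fits three 8 mm washers on a 5 mm floor, and the deck is at 60 mm. The deck is clear of washers.
- **Nut and other things:** the nut is at the same pixel as at the start (277.4, 212.6). The spool and the block look unmoved in the top view.
- **Force and time:** the wrist readings shown were all about 2 N or less. The clock read about 16 s at the end, with the arm clear of everything.

**Disagreements:**
- The first depth reading of the slot, about 2 mm, was wrong because the arm was in the way. I moved aside and measured again.
- The washers sat about 25 mm ahead of the tool centre, not the 22.5 mm I had calculated. I corrected this during the first push.

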